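# Wind the self-timer and hold the washer's lint filter up to the camera

## Robot

A 7-joint arm with a two-finger parallel gripper is mounted at the origin on the work surface. World frame = base frame: x ahead of the robot, y to its left, z up, the work surface at z = 0. Lengths are in mm, angles in rad, forces in N, time in s.
With the tool pointing down it reaches from about 350 to 900 mm from the base axis. Payload 8.1 kg.
Tool frame: the origin (TCP) lies between the finger pads; the fingertips stand 25 mm ahead of it and the grasp point (between the pads) lies 6 mm ahead of it; z points along the fingers, y is the direction in which the jaws open and shut (so a half turn about z gives the same grasp; the last joint's range is limited). The gripper opens to 92 mm and grips with 3 to 60 N. Pads are 19 mm wide; open, the fingers measure 130 mm over their backs; the gripper's body (75 mm by 190 mm) begins 47 mm behind the grasp point.
Start: joints at [-1.335, 0.434, 0.025, 1.573, -0.012, 1.134, -0.075], TCP at [207.749, 589.475, 251.742] pointing down, gripper open.
Joint ranges: [-2.62, 2.62], [-0.44, 2.09], [-1.27, 1.32], [0.08, 2.57], [-1.32, 4.46], [0.12, 2], [-2.74, 2.74]. Speed limits (rad/s): [2.22, 2.22, 3.01, 3.01, 3.14, 3.14, 3.14].

## Interface

Orientations are given as a 3x3 rotation matrix whose columns are the frame's x, y, z axes.
In Python, from station import arm, vision, job gives the robot as it stands. The module is installed in compiled form; this text tells all that it offers.
- The arm moves only by the tool apply_moves, never from a script. Its argument "rows" is a list of rows, each a list of 3 entries, a list of its own where there are three numbers: the shift along the tool's x, y, z in mm, then the turn about the tool's z in rad, then the opening, from 0 (shut) to 1 (fully open). A call has 1 to 20 rows; each row is the pose to reach, as a shift and turn from the pose commanded when the call began, along the tool's axes at that moment; what a row does not reach only later rows make up. A row lasts 1/10 s, in which the tool goes at most 50 mm and 8.59 degrees, less where a joint would pass 70% of its speed; a pose out of reach is approached as far as the arm can. A call with a gripper value outside its range is refused whole. The fingers move at their own pace and stop on an object; the grip force is fixed at half the most. Time passes only in rows, so rows that repeat a pose let the fingers close. It gives the time, the measured TCP pose, the force and the opening at its end, in the units of the state.
- arm.get_obs(): the state, without advancing time (a new reading comes with each control period).
- vision.capture(name): name is "scene" or "top" or "wrist"; returns a dict with "color" (420x560x3 uint8, red, green, blue), "range_z" (420x560 float32, mm along the optical axis (not along the pixel's ray), 0 where there is no reading), "vfov" (degrees; the focal length in pixels is half the picture's height over the tangent of half this angle, whatever the lens; pixels are square), "cx", "cy" (the principal point, pixels), "R" (3x3) and "t" (3): a world point X has camera coordinates R X + t. Camera axes: x right, y down, z forward; pixel columns grow to the right and rows downward; lengths in mm; the calibration is good to about 2 mm. A picture is of the moment at which its call begins.
- job.sign_off(): hands the job in, once; it reports no verdict.
The state is a dict: "time_s": time; "joint_pos": joint angles; "dq": joint speeds; "joint_efforts": joint torques, N m; "position": TCP position; "ee_rot": TCP orientation; "wrist_force": force on the tool from outside, world axes, zero at the start; "wrist_torque": the same for the moment, N m; "gripper_width": finger opening in mm.
Only numpy, scipy, OpenCV 4.12 (cv2) and the standard library are available. Lean on these libraries where they do the work, as an engineer would, in place of code of your own. Each camera call takes 0.05 s, during which the arm holds its last target.

## Task

Take a close-up of the washer's lint filter: first wind the key on the camera stand clockwise (seen from above), by repeated partial turns, until it comes up against its stop. Then pull the lint filter, the piece with the mesh window and the flat upright tab, up out of the plywood drip rack and hold it in the air with the middle of its mesh at lens height, straight ahead of the lens and 14 cm from it, upright (tab on top) and with a broad side facing the lens squarely. Finish while still holding it there, motionless and touching nothing but the gripper, and leave the other two pieces in the rack and the bowl where they are.

Things in the scene. Friction and masses are not known exactly. Their poses are not given: they have to be found in the camera images.
- key (a joint): winding key of the clockwork self-timer, rad: 0 is run down, it grows as the key is turned clockwise seen from above, hard stop (fully wound) at 3.3. It starts between 0 and 0.5. Turning it takes about 0.1 N m; a drag inside holds it where it is let go, but pushing it the other way unwinds it
- key_grip (a point): middle of the key's blade, on its vertical turning axis, 119 mm above the ledge. Upright steel plate 36 mm long (this point's x), 9 mm thick (y), 34 mm tall (z); it turns with the key and can be pinched across its thickness or end to end. It stands on a thin stem over a drum 70 mm in diameter, whose top is 34 mm below this point
- lens (a point): centre of the front glass of the small black camera, 130 mm above the ledge. The camera looks along this point's -x axis, level, roughly towards the robot; y is level and across, z up. Lens barrel 42 mm in diameter, 30 mm long; camera body 50 x 75 x 50 mm, its top 155 mm above the ledge. The stand is fixed to the ledge
- view_point (a point): the point 140 mm straight ahead of the lens at its height (nothing is there to see), where the middle of the mesh must be held; same axes as the lens
- stand: the camera stand, fixed: aluminium foot 90 x 270 mm, 14 mm high, carrying the camera and, 160 mm to its right as seen from the robot, the grey clockwork drum with the key on top; origin on the ledge under the camera body's centre, axes as the lens
- filter_mid (a point): centre of the lint filter, half-way up. White plastic, 12 mm thick (x), 64 mm wide (y), 100 mm tall (z), about 50 g. Lower 60 mm: frame with a mesh window 48 x 30 mm; upper 40 mm: flat tab 30 mm wide (y), 12 mm thick (x) to grip by, its centre 30 mm above this point. Same front and back. It stands upright in one of the rack's three slots, which one varies
- filter_mesh (a point): middle of the mesh window of the lint filter, 15 mm below filter_mid and 35 mm above its underside; axes as the filter
- rack: plywood drip rack, fixed: block 220 (x) x 110 (y) x 30 mm high, origin at the centre of its underside, with three slots at x = -70, 0 and +70 mm, each 15 mm (x) by 67 mm (y) and 18 mm deep, each with one piece standing loosely in it
- cover: white solid cover plate with a round knob on top, standing in the rack: 12 x 64 x 60 mm, knob 24 mm in diameter to 86 mm high; origin at its underside. Leave it in its slot
- comb: white comb-like piece with four teeth upwards, standing in the rack: 12 x 64 x 49 mm; origin at its underside. Leave it in its slot
- bowl: white ceramic bowl, 100 mm in diameter, 45 mm high; origin at its underside. Leave it
Mind the look-alikes: they are no part of the job. What is shaped like the part that bears filter_mid but orange is not meant.

How it is judged:
By the outcome, as a careful person would: the job done as asked, in the order asked, and still so for the second after the job is handed in, while the arm keeps its last pose, push and grip.
It also fails if it takes over 61 s, if anything falls off the work surface, if the arm or the gripper's body presses on something with over 40 N, if the wrist force passes 120 N, or if a joint passes its speed limit or range.

## Working session

There is one attempt and no reset: what is moved stays moved. The work goes in short steps, Python scripts to look and compute and a tool call to move; the robot and the scene stay as the last step left them, time stands still between calls to the robot, and variables do not carry over. Pictures are saved under pics/ and viewed, and the job is handed in when it is done.

Besides the shell and the picture viewer there is one more tool, called after "Request:" by a JSON object that holds its "fn" and its "kwargs". apply_moves: Moves the arm, as the interface text tells. Its arguments: {"type":"object","properties":{"rows":{"type":"array","items":{"type":"array"}}},"required":["rows"]}

```bash
mkdir -p pics; cat > h.py <<'E'
import numpy as np, cv2
from station import arm, vision, job
def cap(n,save=None):
    c=vision.capture(n)
    if save: cv2.imwrite('pics/'+save,cv2.cvtColor(c['color'],cv2.COLOR_RGB2BGR))
    return c
def f(c): return 210/np.tan(np.radians(c['vfov'])/2)
def cloud(c):
    z=c['range_z'].astype(float); v,u=np.indices(z.shape); F=f(c)
    P=np.stack([(u-c['cx'])/F*z,(v-c['cy'])/F*z,z],-1)
    W=(P-np.array(c['t']))@np.array(c['R'])
    W[z<=0]=np.nan
    return W
def proj(c,X):
    p=np.array(c['R'])@np.array(X,float)+np.array(c['t']); return f(c)*p[0]/p[2]+c['cx'],f(c)*p[1]/p[2]+c['cy'],p[2]
E
python3 - <<'E'
from h import *
import pickle
o=arm.get_obs()
for k in ['time_s','position','ee_rot','wrist_force','gripper_width']: print(k,o[k])
d={}
for n in ['scene','top','wrist']:
    d[n]=cap(n,n+'0.png'); print(n,d[n]['vfov'],d[n]['cx'],d[n]['cy'],-np.array(d[n]['R']).T@d[n]['t'])
pickle.dump(d,open('d0.pkl','wb'))
E
```

```text
time_s 0.0
position [207.60420009 589.02712777 250.96864624]
ee_rot [[-9.43126360e-01  3.32434189e-01 -4.22441615e-04]
 [ 3.32434446e-01  9.43125233e-01 -1.46100564e-03]
 [-8.72728803e-05 -1.51834708e-03 -9.99998844e-01]]
wrist_force [-0.20333946 -0.4513068  -0.2487316 ]
gripper_width 92.09481994546933
scene 55.02441446362684 275.16817885448216 202.88316526534814 [ 934.44887274 -128.70015784  753.37897979]
top 57.95794105310949 278.15194269628506 212.69437272419484 [480.30148851 -17.3319708  850.23385176]
wrist 67.99105507604854 279.87823588351495 211.10434030698664 [146.02822879 611.67081297 383.67822   ]
```

View pics/scene0.png

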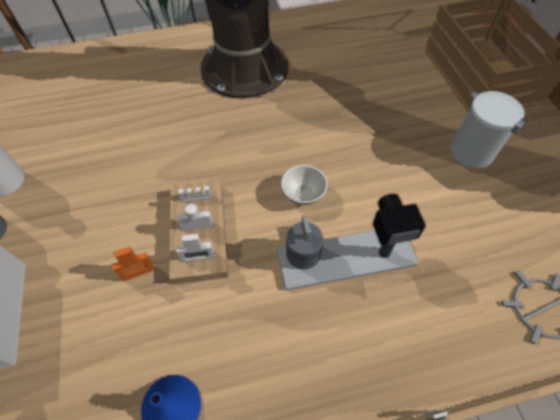

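View pics/top0.png

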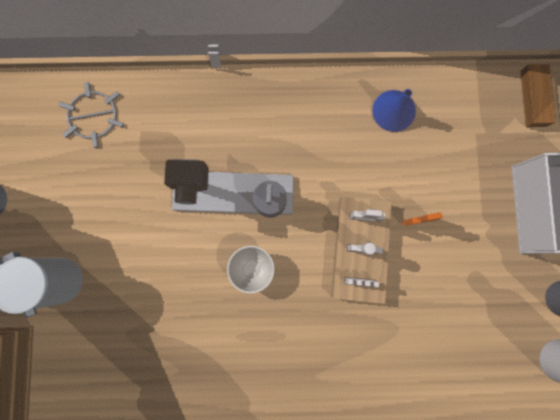

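View pics/wrist0.png

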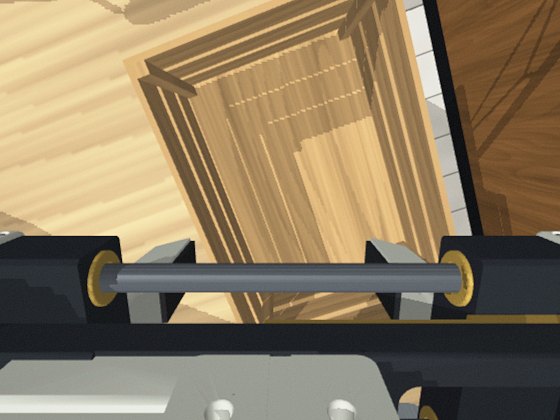

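The scene view shows three white pieces in the rack. The filter with its tab and mesh is at scene (195,248) / top (368,215), the knobbed cover at scene (195,215), and the comb at (195,192). An orange look-alike of the filter lies outside the rack at scene (130,262) / top (423,219). I choose the white one in the rack's far slot. Next are close crops and measurements.

```bash
python3 - <<'E'
from h import *
import pickle
d=pickle.load(open('d0.pkl','rb'))
s=d['scene']['color'];t=d['top']['color']
a=cv2.resize(s[170:290,100:240],None,fx=4,fy=4,interpolation=cv2.INTER_CUBIC)[:,:,::-1][:480,:]
b=cv2.resize(s[180:290,270:430],None,fx=4,fy=4,interpolation=cv2.INTER_CUBIC)[:,:,::-1]
cv2.imwrite('pics/cropA.png',a);cv2.imwrite('pics/cropB.png',b)
b=cv2.resize(t[140:310,150:450],None,fx=2.6,fy=2.6,interpolation=cv2.INTER_CUBIC)[:,:,::-1]
cv2.imwrite('pics/cropC.png',b)
W=cloud(d['top']);
for n,(u,v) in dict(key=(269,192),drum=(262,205),foot=(230,192),cam=(187,170),lensb=(187,195),rack=(362,232),tab=(374,214),knob=(370,249),comb=(362,283),table=(300,300),bowl=(250,250)).items(): print(n,W[v,u].round(0))
W=cloud(d['scene']);
for n,(u,v) in dict(key=(306,226),drum=(300,250),foot=(350,260),cam=(400,225),tab=(193,241),frame=(198,256),rack=(200,270),table=(250,150)).items(): print(n,W[v,u].round(0))
E
```

```text
key [605.  -1. 133.]
drum [587.  14.  84.]
foot [627.  88.  14.]
cam [646. 151. 156.]
lensb [599. 152. 150.]
rack [ 532. -199.   31.]
tab [ 562. -206.  112.]
knob [ 494. -198.   98.]
comb [ 424. -193.   35.]
table [386. -63.  -1.]
bowl [497.  44.  24.]
key [610.  -2. 138.]
drum [627. -16.  83.]
foot [640.  86.  13.]
cam [657. 148. 155.]
tab [ 570. -202.  102.]
frame [ 567. -205.   33.]
rack [ 595. -206.   29.]
table [303. -47.   3.]
```

View pics/cropA.png

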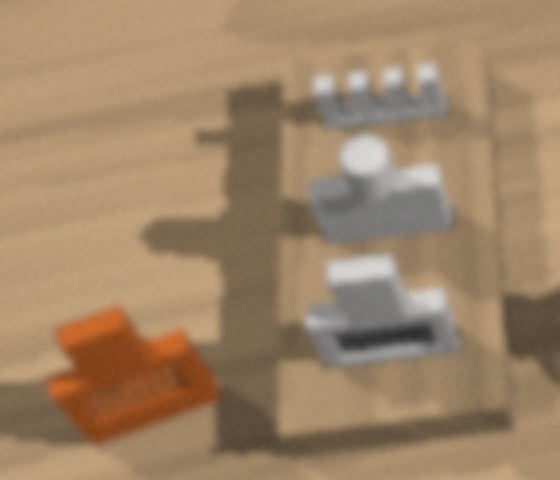

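View pics/cropB.png

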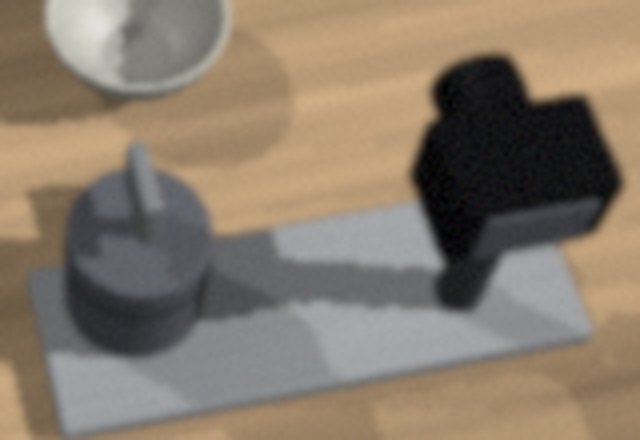

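View pics/cropC.png

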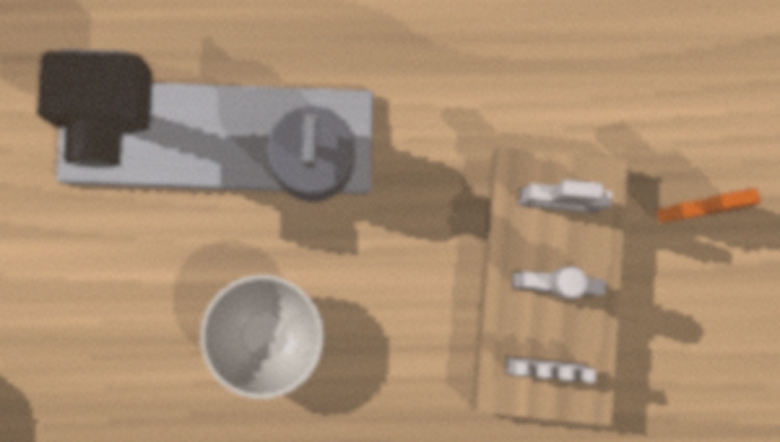

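```bash
python3 - <<'E'
from h import *
import pickle
d=pickle.load(open('d0.pkl','rb'))
def rect(P,n):
    P=P[:,:2].astype(np.float32); r=cv2.minAreaRect(P); print(n,len(P),np.round(r[0],1),np.round(r[1],1),round(r[2],2), 'mean',P.mean(0).round(1))
def sel(W,x,y,z):
    m=(W[...,0]>x[0])&(W[...,0]<x[1])&(W[...,1]>y[0])&(W[...,1]<y[1])&(W[...,2]>z[0])&(W[...,2]<z[1]); return W[m]
for n in ['top','scene']:
    print(n);W=cloud(d[n])
    rect(sel(W,(540,720),(-80,230),(9,20)),'foot')
    rect(sel(W,(540,720),(-80,80),(80,90)),'drum')
    rect(sel(W,(540,720),(-80,80),(128,142)),'key')
    rect(sel(W,(540,720),(80,230),(151,160)),'camtop')
    rect(sel(W,(540,720),(80,230),(95,160)),'cam')
    rect(sel(W,(350,650),(-300,-100),(25,35)),'rack')
    rect(sel(W,(530,650),(-300,-100),(107,118)),'tab')
    rect(sel(W,(530,650),(-300,-100),(40,118)),'filt')
    rect(sel(W,(470,530),(-300,-100),(50,118)),'cover')
    rect(sel(W,(390,470),(-300,-100),(40,118)),'comb')
    rect(sel(W,(430,560),(-30,120),(35,55)),'bowl')
o=arm.get_obs();w=d['wrist'];R=np.array(w['R']);c=-R.T@w['t'];E=np.array(o['ee_rot'])
print('cam in tool',E.T@(c-o['position']));print((E.T@R.T).round(3))
E
```

```text
top
foot 2864 [623.5  82.8] [270.1 100.1] 86.98 mean [626.5  75.4]
drum 790 [603.8  -1.2] [67.8 66.6] 89.28 mean [602.5  -1.6]
key 93 [603.2  -1.4] [ 7.8 34.6] 88.89 mean [602.9  -1.5]
camtop 993 [627.9 156.4] [73.6 76.3] 89.21 mean [641.  156.1]
cam 1590 [628.8 157.3] [75.9 83.8] 86.95 mean [630.9 153.2]
rack 4471 [ 493.7 -217.9] [148.8 220.2] 83.26 mean [ 492.1 -197.4]
tab 95 [ 565.3 -206.5] [28.2 12.2] 84.27 mean [ 565.1 -206.2]
filt 291 [ 561.4 -237.7] [126.8  13.2] 82.66 mean [ 563.4 -209.8]
cover 254 [ 495.8 -198.1] [23.4 63.4] 4.7 mean [ 495.8 -195.1]
comb 134 [ 426.5 -190.3] [62.1 10. ] 83.19 mean [ 426.7 -190.4]
bowl 321 [468.3  41. ] [74.9 97. ] 0.76 mean [473.6  43.8]
scene
foot 4104 [627.6  83.1] [269.2  91.5] 87.16 mean [637.5  80. ]
drum 835 [ 6.046e+02 -1.000e-01] [67.2 67.1] 75.2 mean [607.6  -1.9]
key 104 [603.2  -0.7] [ 9.  36.3] 86.05 mean [605.1  -1. ]
camtop 1094 [629.4 157.8] [74.  75.8] 87.8 mean [642.4 156.1]
cam 1985 [629.  157.5] [74.8 83.3] 85.99 mean [642.1 151.6]
rack 3604 [ 492.6 -216.9] [149.4 223. ] 83.18 mean [ 507.4 -196.9]
tab 112 [ 564.7 -205.7] [29.5 12.7] 81.88 mean [ 565.6 -205.4]
filt 627 [ 561.  -236.8] [126.9  13.8] 83.45 mean [ 567.1 -209.3]
cover 453 [ 495.1 -197.7] [25.3 63.9] 4.87 mean [ 498.8 -197.2]
comb 184 [ 425.6 -189.3] [63.1 12.1] 82.93 mean [ 427.9 -189.3]
bowl 249 [468.4  42.7] [75.6 98.3] 0.5 mean [471.3  45.6]
cam in tool [  65.60648592    0.6144565  -132.55338095]
[[-0.    -0.969 -0.245]
 [ 1.    -0.     0.   ]
 [-0.    -0.245  0.969]]
```

```bash
python3 - <<'E'
from h import *
import pickle
d=pickle.load(open('d0.pkl','rb'))
def sel(W,x,y,z):
    m=(W[...,0]>x[0])&(W[...,0]<x[1])&(W[...,1]>y[0])&(W[...,1]<y[1])&(W[...,2]>z[0])&(W[...,2]<z[1]); return W[m]
a=np.radians(87.1)-np.pi/2; ex=np.array([np.cos(a),np.sin(a)]);ey=np.array([-np.sin(a),np.cos(a)])
for n in ['top','scene']:
    W=cloud(d[n]);
    for nm,b in dict(foot=((540,720),(-80,230),(9,20)),body=((540,720),(80,230),(153.0,160)),all=((540,720),(80,230),(110,160)),barrel=((540,612),(80,230),(110,160)),drum=((540,720),(-80,80),(80,90))).items():
        P=sel(W,*b);x=P[:,:2]@ex;y=P[:,:2]@ey
        print(n,nm,len(P),'x',np.percentile(x,[0,2,50,98,100]).round(1),'y',np.percentile(y,[0,2,50,98,100]).round(1))
    P=sel(W,(590,615),(80,230),(140,160)); 
    h=np.histogram(W[(W[...,0]>560)&(W[...,0]<700)&(W[...,1]>100)&(W[...,1]<210)][:,2],bins=range(100,170,5));print(h)
print(ex,ey, 'drum in frame',np.array([604,-0.7])@np.array([ex,ey]).T)
E
```

```text
top foot 2864 x [568.3 579.4 620.8 666.4 668.6] y [-20.9 -17.5 112.2 239.5 249.3]
top body 831 x [599.5 611.  632.7 655.5 657. ] y [152.  154.4 188.4 222.1 225.2]
top all 1587 x [578.1 579.  623.4 658.  661.8] y [150.9 151.4 184.5 222.3 226.8]
top barrel 325 x [578.1 578.3 589.1 603.  604.2] y [167.8 168.6 184.9 207.  208.2]
top drum 790 x [569.6 571.7 601.4 634.1 636.8] y [-4.7 -2.4 27.2 60.6 63.4]
(array([  0,   3,  11,  31,  14,  34,  38,  63, 106, 239, 749, 302,   0]), array([100, 105, 110, 115, 120, 125, 130, 135, 140, 145, 150, 155, 160,
       165]))
scene foot 4104 x [576.9 581.6 637.2 667.  668.4] y [-19.8 -16.1 115.4 242.1 249.4]
scene body 957 x [588.6 610.9 634.  656.  658.2] y [152.9 155.1 188.7 223.8 226.2]
scene all 1981 x [578.3 583.  637.1 661.  661.6] y [151.5 152.4 183.2 223.2 226.5]
scene barrel 269 x [578.3 579.6 591.  602.6 603.6] y [168.8 169.4 183.2 207.1 209.3]
scene drum 835 x [568.7 573.7 608.2 635.6 637.9] y [-4.3 -1.4 26.  61.4 64.3]
(array([  0,   4,  36,  74,  68,  77,  82, 100, 137, 245, 708, 454,   0]), array([100, 105, 110, 115, 120, 125, 130, 135, 140, 145, 150, 155, 160,
       165]))
[ 0.99871936 -0.05059294] [0.05059294 0.99871936] drum in frame [603.2619068   29.85903226]
```

```bash
python3 - <<'E'
from h import *
import pickle
d=pickle.load(open('d0.pkl','rb'))
for n in ['top','scene']:
    W=cloud(d[n]);m=(W[...,2]>60)&(W[...,1]>230)
    P=W[m];print(n,len(P),np.nanmin(P,0).round(),np.nanmax(P,0).round())
    m=(W[...,2]>158);P=W[m]
    for y0 in range(-600,700,100):
        q=P[(P[:,1]>=y0)&(P[:,1]<y0+100)]
        if len(q):print(y0,len(q),q.min(0).round(),q.max(0).round())
    # rack top fit
    m=(abs(W[...,2]-30)<4)&(W[...,0]>370)&(W[...,0]<620)&(W[...,1]>-262)&(W[...,1]<-130)
    im=(m*255).astype(np.uint8)
    P=W[m]; print('rack',P.mean(0),np.percentile(P[:,0],[1,99]),np.percentile(P[:,1],[1,99]))
E
```

```text
top 4491 [174. 413.  60.] [499. 546. 146.]
100 3 [626. 124. 158.] [638. 184. 159.]
rack [ 491.82951618 -197.15843061   29.46430349] [387.19131255 604.50817871] [-258.29645268 -138.05266857]
scene 10028 [ 56. 414.  60.] [499. 725. 235.]
-100 1105 [ 46. -80. 158.] [ 77.  -0. 242.]
0 739 [ 12.   0. 158.] [ 83.  73. 242.]
100 4 [640. 136. 158.] [658. 156. 159.]
500 3 [200. 539. 227.] [202. 543. 229.]
600 17 [224. 631. 226.] [237. 641. 235.]
rack [ 506.82384371 -196.48151783   30.04220595] [385.27322757 606.00317754] [-258.66569738 -136.7292562 ]
```

Request:
{"fn": "apply_moves", "kwargs": {"rows": [[[-570,-425,0],-0.3,1],[[-570,-425,0],-0.3,1],[[-570,-425,0],-0.3,1],[[-570,-425,0],-0.3,1],[[-570,-425,0],-0.3,1],[[-570,-425,0],-0.3,1],[[-570,-425,0],-0.3,1],[[-570,-425,0],-0.3,1],[[-570,-425,0],-0.3,1],[[-570,-425,0],-0.3,1],[[-570,-425,0],-0.3,1],[[-570,-425,0],-0.3,1],[[-570,-425,0],-0.3,1],[[-570,-425,0],-0.3,1],[[-570,-425,0],-0.3,1],[[-570,-425,0],-0.3,1],[[-570,-425,0],-0.3,1],[[-570,-425,0],-0.3,1],[[-570,-425,0],-0.3,1],[[-570,-425,0],-0.3,1]]}}

```text
time_s: 2.15
position: [603.7, 0.4, 251.9]
ee_rot: [[-0.999, 0.037, 0.0], [0.037, 0.999, 0.0], [-0.0, 0.0, -1.0]]
wrist_force: [1.5, 0.4, -0.0]
gripper_width: 91.8
```

```bash
python3 - <<'E'
from h import *
c=cap('wrist','w1.png');t=cap('top','t1.png')
print(np.round(arm.get_obs()['joint_pos'],3))
for n,c in (('w',c),('t',t)):
    W=cloud(c);m=(W[...,2]>127)&(W[...,2]<145)&(abs(W[...,0]-604)<30)&(abs(W[...,1])<30)
    P=W[m];print(n,len(P),P.mean(0),cv2.minAreaRect(P[:,:2].astype(np.float32)) if len(P)>5 else '')
E
```

```text
[-0.264  0.402  0.248  1.642 -0.108  1.111  1.546]
w 472 [602.69223264  -1.16112294 135.231475  ] ((603.7009887695312, -1.2865138053894043), (8.439818382263184, 36.179229736328125), 87.87559509277344)
t 0 [nan nan nan] <stdin>:6: RuntimeWarning: Mean of empty slice.
  ret = um.true_divide(
```

View pics/w1.png

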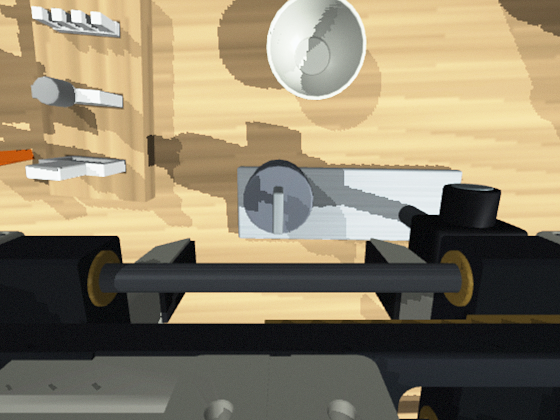

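The wrist view shows the key blade at pixel (278,210), lined up with the jaws. It measures (603.7, -1.2), 36 mm long, which agrees with the sizes given. I'll go down and pinch it across its thickness.

Request:
{"fn": "apply_moves", "kwargs": {"rows": [[[0,-1.5,40],0,0.6],[[0,-1.5,80],0,0.6],[[0,-1.5,110],0,0.6],[[0,-1.5,125],0,0.6],[[0,-1.5,125],0,0.6],[[0,-1.5,125],0,0.6],[[0,-1.5,125],0,0],[[0,-1.5,125],0,0],[[0,-1.5,125],0,0],[[0,-1.5,125],0,0],[[0,-1.5,125],0,0],[[0,-1.5,125],0,0]]}}

```text
time_s: 3.45
position: [604.0, -2.3, 126.8]
ee_rot: [[-0.999, 0.039, 0.0], [0.039, 0.999, 0.0], [-0.0, 0.0, -1.0]]
wrist_force: [0.6, 0.4, -0.4]
gripper_width: 11.9
```

```bash
python3 - <<'E'
from h import *
o=arm.get_obs();print(o['time_s'],o['wrist_force'],o['wrist_torque'],o['gripper_width'],o['position'])
E
```

```text
3.45 [ 0.58481671  0.41845371 -0.43422229] [-0.00196412  0.00936571  0.00434179] 11.900830616957146 [604.0165581   -2.3215447  126.83828332]
```

Request:
{"fn": "apply_moves", "kwargs": {"rows": [[[0,0,0],0,0],[[0,0,0],0,0],[[0,0,0],0,0],[[0,0,0],0,0]]}}

```text
time_s: 3.85
position: [604.1, -1.6, 126.8]
ee_rot: [[-0.999, 0.038, 0.0], [0.038, 0.999, 0.001], [-0.0, 0.001, -1.0]]
wrist_force: [-0.4, 4.2, 1.4]
gripper_width: 9.0
```

Request:
{"fn": "apply_moves", "kwargs": {"rows": [[[0,0,0],0.1,0],[[0,0,0],0.2,0],[[0,0,0],0.3,0],[[0,0,0],0.4,0],[[0,0,0],0.4,0]]}}

```text
time_s: 4.35
position: [604.0, -1.8, 126.8]
ee_rot: [[-0.905, 0.426, -0.0], [0.426, 0.905, 0.0], [0.0, 0.0, -1.0]]
wrist_force: [-0.1, 3.9, 2.6]
gripper_width: 8.7
```

```bash
python3 - <<'E'
from h import *
o=arm.get_obs();print(o['time_s'],o['wrist_force'],o['wrist_torque'],o['gripper_width'],o['position'],o['ee_rot'][:,1])
E
```

```text
4.35 [-0.14087483  3.94562861  2.60712168] [ 0.944263    0.19514847 -0.08415984] 8.743592908873111 [603.98262409  -1.81604707 126.7801399 ] [4.25664043e-01 9.04881268e-01 1.12402671e-04]
```

Request:
{"fn": "apply_moves", "kwargs": {"rows": [[[0,0,0],0.1,0],[[0,0,0],0.2,0],[[0,0,0],0.3,0],[[0,0,0],0.4,0],[[0,0,0],0.5,0],[[0,0,0],0.6,0],[[0,0,0],0.7,0],[[0,0,0],0.8,0],[[0,0,0],0.9,0],[[0,0,0],1.0,0],[[0,0,0],1.0,0],[[0,0,0],1.0,0]]}}

```text
time_s: 5.55
position: [603.5, -2.2, 126.8]
ee_rot: [[-0.135, 0.991, -0.001], [0.991, 0.135, 0.0], [0.0, -0.001, -1.0]]
wrist_force: [-2.4, 3.4, 5.3]
gripper_width: 8.9
```

```bash
python3 - <<'E'
from h import *
o=arm.get_obs();print(o['time_s'],o['wrist_force'],o['wrist_torque'],o['gripper_width'],o['position'],o['ee_rot'][:,1],o['joint_pos'])
c=cap('scene','s2.png')['color'][180:290,250:390]
cv2.imwrite('pics/s2c.png',cv2.resize(c,None,fx=4,fy=4)[:,:,::-1])
E
```

```text
5.55 [-2.36592561  3.38783286  5.27113039] [ 0.74245999  0.68883231 -0.01382692] 8.945675570840514 [603.54268142  -2.19495553 126.77615013] [ 9.90859717e-01  1.34892804e-01 -9.76561758e-04] [-0.48909467  0.5831738   0.60072842  1.80070334 -0.41342612  0.88700243
  0.43645159]
```

View pics/s2c.png

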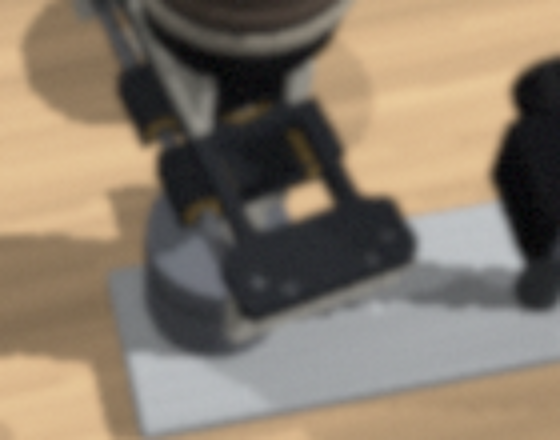

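Request:
{"fn": "apply_moves", "kwargs": {"rows": [[[0,0,0],0,0.6],[[0,0,0],0,0.6],[[0,0,0],0,0.6],[[0,0,0],0,0.6],[[0,0,0],0,0.6],[[0,0,-20],0,0.6],[[0,0,-60],0,0.7],[[0,0,-60],-0.4,0.8]]}}

```text
time_s: 6.4
position: [606.5, -3.0, 191.0]
ee_rot: [[-0.278, 0.96, 0.007], [0.96, 0.278, -0.0], [-0.002, 0.006, -1.0]]
wrist_force: [0.1, 0.2, 0.1]
gripper_width: 66.4
```

```bash
cat > key.py <<'E'
from h import *
import sys
o=arm.get_obs();print(o['time_s'],o['gripper_width'],o['position'],o['ee_rot'][:,1].round(3),np.degrees(np.arctan2(o['ee_rot'][1,1],o['ee_rot'][0,1])).round(2),o['joint_pos'].round(2))
for n in ('wrist','scene'):
    c=cap(n,n+sys.argv[1]+'.png')
    W=cloud(c);m=(W[...,2]>126)&(W[...,2]<142)&(abs(W[...,0]-604)<23)&(abs(W[...,1]+1.2)<23)
    P=W[m];print(n,len(P),P.mean(0),cv2.minAreaRect(P[:,:2].astype(np.float32)) if len(P)>5 else '')
E
python3 key.py 3
```

```text
6.4 66.43667310773567 [606.52768866  -3.0070587  191.03877997] [0.96  0.278 0.006] 16.16 [-0.5   0.5   0.61  1.74 -0.33  1.    0.51]
wrist 780 [6.03028952e+02 5.58938113e-01 1.35079020e+02] ((603.3353881835938, -0.6756401062011719), (9.035697937011719, 35.6484489440918), 7.586770534515381)
scene 61 [606.42841957 -11.0186002  133.44687657] ((605.4771728515625, -9.925335884094238), (10.000207901000977, 16.410728454589844), 2.1249518394470215)
```

View pics/wrist3.png

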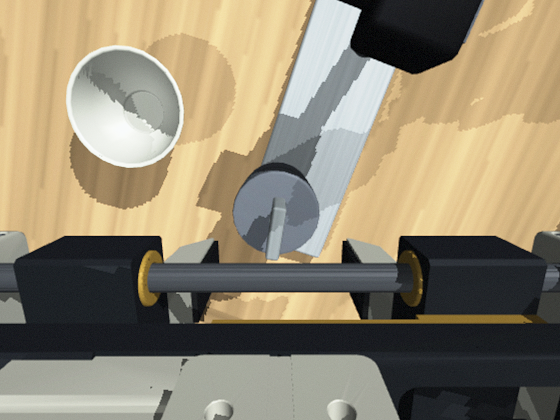

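Request:
{"fn": "apply_moves", "kwargs": {"rows": [[[0,0,0],0.2,0.7],[[0,0,0],0.4,0.7],[[0,0,0],0.4,0.7],[[0,0,0],0.4,0.7]]}}

```text
time_s: 6.9
position: [603.4, -2.1, 185.6]
ee_rot: [[0.123, 0.992, -0.002], [0.992, -0.123, -0.0], [-0.001, -0.002, -1.0]]
wrist_force: [-0.1, -0.5, -0.6]
gripper_width: 64.2
```

```bash
python3 key.py 4
```

```text
6.9 64.21125986568494 [603.38335473  -2.09947241 185.64477101] [ 0.992 -0.123 -0.002] -7.04 [-0.56  0.53  0.71  1.75 -0.4   1.01  0.18]
wrist 805 [603.39189799   1.59270746 134.92752502] ((603.1477661132812, 0.2640552520751953), (9.100768089294434, 34.133235931396484), 7.461350917816162)
scene 0 [nan nan nan] key.py:7: RuntimeWarning: Mean of empty slice.
  P=W[m];print(n,len(P),P.mean(0),cv2.minAreaRect(P[:,:2].astype(np.float32)) if len(P)>5 else '')
  ret = um.true_divide(
```

Request:
{"fn": "apply_moves", "kwargs": {"rows": [[[1,0,20],-0.13,0.6],[[1,0,50],-0.25,0.6],[[1,0,59],-0.25,0.6],[[1,0,59],-0.25,0.6],[[1,0,59],-0.25,0.3],[[1,0,59],-0.25,0],[[1,0,59],-0.25,0],[[1,0,59],-0.25,0],[[1,0,59],-0.25,0],[[1,0,59],-0.25,0],[[1,0,59],-0.25,0],[[1,0,59],-0.25,0]]}}

```text
time_s: 8.2
position: [603.5, -1.4, 127.8]
ee_rot: [[-0.131, 0.991, -0.001], [0.991, 0.131, 0.0], [0.0, -0.001, -1.0]]
wrist_force: [-4.7, 0.9, 5.9]
gripper_width: 8.6
```

Request:
{"fn": "apply_moves", "kwargs": {"rows": [[[0,0,0],0,0],[[0,0,0],0.1,0],[[0,0,0],0.2,0],[[0,0,0],0.3,0],[[0,0,0],0.4,0],[[0,0,0],0.5,0],[[0,0,0],0.6,0],[[0,0,0],0.7,0],[[0,0,0],0.8,0],[[0,0,0],0.9,0],[[0,0,0],1.0,0],[[0,0,0],1.0,0]]}}

```text
time_s: 9.4
position: [603.6, -1.4, 127.8]
ee_rot: [[0.765, 0.644, -0.001], [0.644, -0.765, -0.0], [-0.001, -0.001, -1.0]]
wrist_force: [-5.1, 0.3, 6.7]
gripper_width: 8.8
```

```bash
python3 - <<'E'
from h import *
o=arm.get_obs();print(o['time_s'],o['wrist_force'],o['wrist_torque'],o['gripper_width'],o['position'],np.degrees(np.arctan2(o['ee_rot'][1,1],o['ee_rot'][0,1])),o['joint_pos'],o['joint_efforts'])
E
```

```text
9.4 [-5.06470118  0.28634027  6.70916983] [-0.01722029  1.15270584 -0.05395666] 8.816813083532937 [603.62471012  -1.41818056 127.8442603 ] -49.93807279066705 [-0.65026794  0.66800811  0.87817226  1.81214906 -0.61925088  0.96302633
 -0.37704586] [-4.92706988e-02 -5.99121630e+01  1.62411779e+01 -2.41690081e+01
 -8.50467682e-01 -1.45346023e+00 -1.29104868e+00]
```

Request:
{"fn": "apply_moves", "kwargs": {"rows": [[[0,0,0],0,0.5],[[0,0,0],0,0.6],[[0,0,0],0,0.6],[[0,0,0],0,0.6],[[0,0,-20],0,0.6],[[0,0,-60],0,0.6],[[0,0,-60],0,0.6],[[0,0,-60],0,0.6]]}}

```text
time_s: 10.2
position: [604.7, -1.3, 188.4]
ee_rot: [[0.763, 0.647, 0.002], [0.647, -0.763, 0.0], [0.002, 0.001, -1.0]]
wrist_force: [-0.6, 0.2, -0.9]
gripper_width: 54.7
```

```bash
python3 key.py 5 2>/dev/null
```

```text
10.2 54.743067555206245 [604.69997979  -1.33286295 188.44863644] [ 0.647 -0.763  0.001] -49.72 [-0.69  0.6   0.94  1.75 -0.55  1.07 -0.43]
wrist 719 [605.83500569   1.20993767 135.09462341] ((604.8505249023438, 0.3494415283203125), (32.68686294555664, 8.404359817504883), 40.16934585571289)
scene 29 [615.70582876   8.28272319 132.9788767 ] ((614.9607543945312, 8.81139850616455), (6.624569416046143, 8.14766788482666), 34.05794906616211)
```

Request:
{"fn": "apply_moves", "kwargs": {"rows": [[[0,0,20],0,0.6],[[0,0,50],0,0.6],[[0,0,60],0,0.6],[[0,0,60],0,0.6],[[0,0,60],0,0],[[0,0,60],0,0],[[0,0,60],0,0],[[0,0,60],0,0],[[0,0,60],0,0],[[0,0,60],0,0],[[0,0,60],0,0],[[0,0,60],0,0]]}}

```text
time_s: 11.5
position: [604.0, -1.1, 127.8]
ee_rot: [[0.763, 0.646, -0.0], [0.646, -0.763, 0.0], [0.0, -0.001, -1.0]]
wrist_force: [-1.7, 1.1, 3.2]
gripper_width: 8.9
```

Request:
{"fn": "apply_moves", "kwargs": {"rows": [[[0,0,0],0.1,0],[[0,0,0],0.2,0],[[0,0,0],0.3,0],[[0,0,0],0.35,0],[[0,0,0],0.35,0]]}}

```text
time_s: 12.0
position: [604.1, -1.3, 127.9]
ee_rot: [[0.939, 0.344, -0.0], [0.344, -0.939, -0.0], [-0.0, 0.0, -1.0]]
wrist_force: [-1.3, 1.2, 5.3]
gripper_width: 8.8
```

```bash
cat > st.py <<'E'
from h import *
o=arm.get_obs();print(o['time_s'].__round__(2),np.round(o['wrist_force'],1),'T',np.round(o['wrist_torque'],3),'w',round(o['gripper_width'],1),np.round(o['position'],1),'yaw',np.degrees(np.arctan2(o['ee_rot'][1,1],o['ee_rot'][0,1])).round(2),np.round(o['joint_pos'],3),'e7',np.round(o['joint_efforts'][6],2))
E
python3 st.py
```

```text
12.0 [-1.3  1.2  5.3] T [ 0.217  0.52  -0.016] w 8.8 [604.1  -1.3 127.9] yaw -69.86 [-0.696  0.709  0.971  1.815 -0.692  1.    -0.657] e7 -0.69
```

Request:
{"fn": "apply_moves", "kwargs": {"rows": [[[0,0,0],0.05,0],[[0,0,0],0.1,0],[[0,0,0],0.1,0],[[0,0,0],0.1,0]]}}

```text
time_s: 12.4
position: [604.1, -1.3, 127.8]
ee_rot: [[0.968, 0.252, 0.0], [0.252, -0.968, 0.0], [0.0, 0.0, -1.0]]
wrist_force: [-0.5, 0.6, 4.4]
gripper_width: 8.6
```

```bash
python3 st.py
```

```text
12.4 [-0.5  0.6  4.4] T [ 0.108  0.494 -0.018] w 8.6 [604.1  -1.3 127.8] yaw -75.41 [-0.708  0.721  0.996  1.816 -0.712  1.011 -0.735] e7 -0.07
```

Request:
{"fn": "apply_moves", "kwargs": {"rows": [[[0,0,0],0.05,0],[[0,0,0],0.1,0],[[0,0,0],0.1,0],[[0,0,0],0.1,0]]}}

```text
time_s: 12.8
position: [604.2, -1.4, 127.8]
ee_rot: [[0.988, 0.154, 0.0], [0.154, -0.988, -0.0], [0.0, 0.0, -1.0]]
wrist_force: [-1.5, 0.9, 5.2]
gripper_width: 8.7
```

```bash
python3 st.py
```

```text
12.8 [-1.5  0.9  5.2] T [ 0.071  0.555 -0.068] w 8.7 [604.2  -1.4 127.8] yaw -81.16 [-0.719  0.734  1.022  1.817 -0.733  1.024 -0.817] e7 -0.05
```

Request:
{"fn": "apply_moves", "kwargs": {"rows": [[[0,0,0],0.05,0],[[0,0,0],0.1,0],[[0,0,0],0.1,0],[[0,0,0],0.1,0]]}}

```text
time_s: 13.2
position: [604.1, -1.5, 127.8]
ee_rot: [[0.999, 0.054, 0.0], [0.054, -0.999, -0.0], [0.0, 0.0, -1.0]]
wrist_force: [-2.1, -0.0, 5.2]
gripper_width: 9.1
```

```bash
python3 st.py
```

```text
13.2 [-2.1 -0.   5.2] T [ 0.043  0.456 -0.053] w 9.1 [604.1  -1.5 127.8] yaw -86.91 [-0.73   0.747  1.047  1.818 -0.753  1.037 -0.898] e7 -0.06
```

Request:
{"fn": "apply_moves", "kwargs": {"rows": [[[0,0,0],0.05,0],[[0,0,0],0.1,0],[[0,0,0],0.1,0],[[0,0,0],0.1,0]]}}

```text
time_s: 13.6
position: [604.2, -1.6, 127.9]
ee_rot: [[0.999, -0.046, 0.0], [-0.046, -0.999, -0.0], [0.0, 0.0, -1.0]]
wrist_force: [-1.9, 0.7, 4.6]
gripper_width: 9.1
```

```bash
python3 st.py
```

```text
13.6 [-1.9  0.7  4.6] T [ 0.032  0.513 -0.016] w 9.1 [604.2  -1.6 127.9] yaw -92.64 [-0.74   0.761  1.072  1.818 -0.773  1.05  -0.98 ] e7 -0.05
```

Request:
{"fn": "apply_moves", "kwargs": {"rows": [[[0,0,0],0.05,0],[[0,0,0],0.1,0],[[0,0,0],0.1,0],[[0,0,0],0.1,0]]}}

```text
time_s: 14.0
position: [604.1, -1.6, 127.9]
ee_rot: [[0.989, -0.146, 0.0], [-0.146, -0.989, -0.0], [0.0, 0.0, -1.0]]
wrist_force: [-2.2, -0.5, 5.8]
gripper_width: 8.6
```

```bash
python3 st.py
```

```text
14.0 [-2.2 -0.5  5.8] T [-0.045  0.554 -0.029] w 8.6 [604.1  -1.6 127.9] yaw -98.37 [-0.75   0.775  1.097  1.819 -0.792  1.064 -1.062] e7 -0.03
```

Request:
{"fn": "apply_moves", "kwargs": {"rows": [[[0,0,0],0.05,0],[[0,0,0],0.1,0],[[0,0,0],0.1,0],[[0,0,0],0.1,0]]}}

```text
time_s: 14.4
position: [604.1, -1.7, 127.8]
ee_rot: [[0.97, -0.243, -0.0], [-0.243, -0.97, -0.001], [0.0, 0.001, -1.0]]
wrist_force: [-1.5, -1.0, 4.6]
gripper_width: 9.1
```

```bash
python3 st.py
```

```text
14.4 [-1.5 -1.   4.6] T [-0.113  0.595  0.508] w 9.1 [604.1  -1.7 127.8] yaw -104.04 [-0.759  0.79   1.121  1.819 -0.811  1.078 -1.144] e7 -0.59
```

Request:
{"fn": "apply_moves", "kwargs": {"rows": [[[0,0,0],0.05,0],[[0,0,0],0.05,0],[[0,0,0],0.05,0]]}}

```text
time_s: 14.7
position: [604.2, -1.7, 127.8]
ee_rot: [[0.957, -0.291, 0.0], [-0.291, -0.957, -0.001], [0.0, 0.001, -1.0]]
wrist_force: [-2.2, -2.2, 4.9]
gripper_width: 9.6
```

```bash
python3 st.py
```

```text
14.7 [-2.2 -2.2  4.9] T [-0.274  0.494  0.71 ] w 9.6 [604.2  -1.7 127.8] yaw -106.89 [-0.764  0.797  1.133  1.82  -0.821  1.085 -1.185] e7 -0.81
```

Request:
{"fn": "apply_moves", "kwargs": {"rows": [[[0,0,0],0,0.6],[[0,0,0],0,0.6],[[0,0,0],0,0.6],[[0,0,0],0,0.6],[[0,0,-20],0,0.6],[[0,0,-60],0,0.6],[[0,0,-60],0,0.6],[[0,0,-60],0,0.6]]}}

```text
time_s: 15.5
position: [604.5, -1.3, 188.3]
ee_rot: [[0.956, -0.293, 0.002], [-0.293, -0.956, 0.001], [0.001, -0.001, -1.0]]
wrist_force: [-0.5, -0.6, -0.1]
gripper_width: 54.9
```

```bash
python3 key.py 6 2>/dev/null
```

```text
15.5 54.94047758524046 [604.5276878   -1.28192104 188.32318904] [-0.293 -0.956 -0.001] -107.02 [-0.8   0.74  1.2   1.76 -0.74  1.18 -1.24]
wrist 730 [606.60615949  -1.28696727 135.10474522] ((605.2868041992188, -0.8940696716308594), (9.01091194152832, 32.957462310791016), 77.81151580810547)
scene 107 [605.34355555  -1.19393592 134.67259281] ((603.8078002929688, -0.5294837951660156), (8.960752487182617, 34.931968688964844), 77.84217071533203)
```

View pics/wrist6.png

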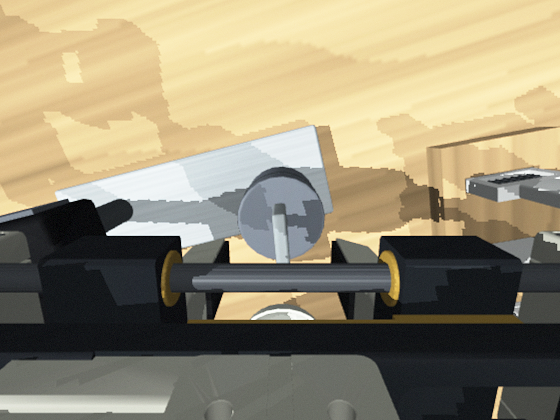

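The key's blade measures 190° (3.32 rad) from its start. It stayed behind while the gripper went on, with the torque rising from about 0.05 to 0.7 N m, so it is at its stop. Next is the filter.

Request:
{"fn": "apply_moves", "kwargs": {"rows": [[[0,0,-40],-0.15,0.6],[[22,207,-40],-1.745,0.6],[[22,207,-40],-1.745,0.6],[[22,207,-40],-1.745,0.6],[[22,207,-40],-1.745,0.6],[[22,207,-40],-1.745,0.6],[[22,207,-40],-1.745,0.6],[[22,207,-40],-1.745,0.6],[[22,207,-40],-1.745,0.6],[[22,207,-40],-1.745,0.6],[[22,207,-40],-1.745,0.6],[[22,207,-40],-1.745,0.6],[[22,207,-40],-1.745,0.6],[[22,207,-40],-1.745,0.6],[[22,207,-40],-1.745,0.6],[[22,207,-40],-1.745,0.6]]}}

```text
time_s: 17.2
position: [564.5, -205.6, 227.4]
ee_rot: [[0.124, 0.992, -0.0], [0.992, -0.124, -0.0], [-0.0, -0.0, -1.0]]
wrist_force: [0.2, 0.2, 0.5]
gripper_width: 55.1
```

```bash
cat > fil.py <<'E'
from h import *
import sys,pickle
for n in ('wrist','scene','top'):
    c=cap(n,n+sys.argv[1]+'.png')
    W=cloud(c)
    for nm,zr in (('tabtop',(106,117)),('shoulder',(66,76)),('rack',(25,35))):
        m=(W[...,2]>zr[0])&(W[...,2]<zr[1])&(abs(W[...,0]-565)<25)&(abs(W[...,1]+205)<45)
        P=W[m]
        if len(P)>8: print(n,nm,len(P),P.mean(0).round(1),[np.round(q,1) for q in cv2.minAreaRect(P[:,:2].astype(np.float32))])
E
python3 st.py; python3 fil.py 7
```

```text
17.2 [0.2 0.2 0.5] T [-0.092  0.135  0.002] w 55.1 [ 564.5 -205.6  227.4] yaw -7.12 [-0.234  0.482  0.727  1.708 -0.355  1.089  0.48 ] e7 -0.03
wrist tabtop 516 [ 564.8 -205.7  111.4] [array([ 564.5, -206.7]), array([30.5, 11.7]), np.float64(83.0)]
wrist shoulder 301 [ 566.4 -192.5   71.7] [array([ 564.6, -206.6]), array([64. , 11.3]), np.float64(83.1)]
wrist rack 2823 [ 565.5 -200.8   29.8] [array([ 565., -205.]), array([50. , 89.9]), np.float64(0.1)]
scene tabtop 87 [ 567.4 -205.   111.1] [array([ 565.9, -205.5]), array([28.8, 11.4]), np.float64(85.1)]
scene shoulder 167 [ 566.7 -205.2   71.3] [array([ 565.1, -205.8]), array([63.6, 13.7]), np.float64(84.8)]
scene rack 668 [ 573.  -204.4   30.1] [array([ 565.1, -205.1]), array([49.8, 89.8]), np.float64(0.2)]
top tabtop 82 [ 565.4 -204.5  111.2] [array([ 565.3, -205.3]), array([25.8, 12.2]), np.float64(82.2)]
top shoulder 61 [ 566.9 -186.    71.2] [array([ 566.3, -196.2]), array([43.4, 11.4]), np.float64(82.9)]
top rack 540 [ 563.7 -192.1   29.6] [array([ 564.9, -200.7]), array([80.9, 49.7]), np.float64(90.0)]
```

View pics/wrist7.png

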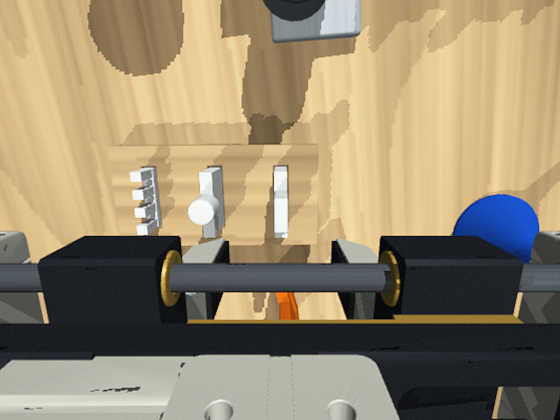

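The white bar at (282,200) in the wrist view is the filter's tab from above, 30.5 x 11.7 mm at z 111. It is upright and lined up with the jaws; the orange look-alike is separate at (285,305). I'll go down and grip the tab.

Request:
{"fn": "apply_moves", "kwargs": {"rows": [[[-0.8,0,40],0,0.5],[[-0.8,0,80],0,0.5],[[-0.8,0,110],0,0.5],[[-0.8,0,127],0,0.5],[[-0.8,0,127],0,0.5],[[-0.8,0,127],0,0.5],[[-0.8,0,127],0,0],[[-0.8,0,127],0,0],[[-0.8,0,127],0,0],[[-0.8,0,127],0,0],[[-0.8,0,127],0,0],[[-0.8,0,127],0,0],[[-0.8,0,127],0,0],[[-0.8,0,127],0,0],[[-0.8,0,127],0,0]]}}

```text
time_s: 18.85
position: [564.6, -206.5, 101.0]
ee_rot: [[0.123, 0.992, 0.0], [0.992, -0.123, 0.0], [0.0, 0.0, -1.0]]
wrist_force: [-1.2, 0.7, 5.5]
gripper_width: 11.6
```

```bash
python3 st.py
```

```text
18.85 [-1.2  0.7  5.5] T [ 0.165  0.283 -0.005] w 11.6 [ 564.6 -206.5  101. ] yaw -7.05 [-0.159  0.623  0.629  1.83  -0.478  0.844  0.583] e7 -0.0
```

Gripped at 12 mm. I'll lift straight up, slowly at first.

Request:
{"fn": "apply_moves", "kwargs": {"rows": [[[0,0,-8],0,0],[[0,0,-16],0,0],[[0,0,-24],0,0],[[0,0,-35],0,0],[[0,0,-60],0,0],[[0,0,-90],0,0],[[0,0,-120],0,0],[[0,0,-120],0,0],[[0,0,-120],0,0]]}}

```text
time_s: 19.75
position: [564.7, -206.6, 221.8]
ee_rot: [[0.123, 0.992, 0.002], [0.992, -0.123, -0.0], [0.0, 0.002, -1.0]]
wrist_force: [-0.1, -0.6, -0.5]
gripper_width: 11.8
```

```bash
python3 st.py; python3 - <<'E'
from h import *
cap('scene','s8.png')
E
```

```text
19.75 [-0.1 -0.6 -0.5] T [-0.115  0.12   0.055] w 11.8 [ 564.7 -206.6  221.8] yaw -7.04 [-0.23   0.487  0.726  1.715 -0.362  1.075  0.489] e7 -0.06
```

View pics/s8.png

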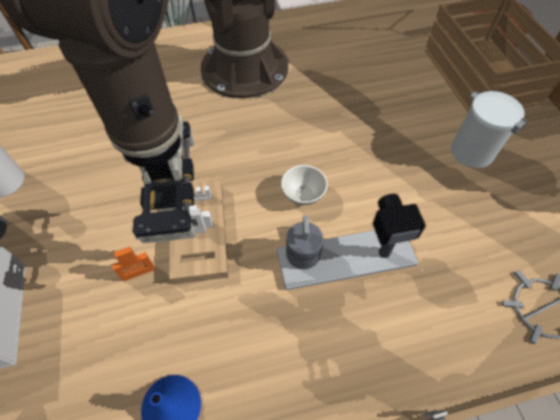

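The filter is out. Its slot at (200,256) is empty, the cover and comb are still in place, and the key is unchanged at (306,228). Now I carry it to the view point at this height.

Request:
{"fn": "apply_moves", "kwargs": {"rows": [[[25,-11,0],-0.02,0],[[60,-27,0],-0.04,0],[[95,-43,0],-0.06,0],[[130,-59,0],-0.07,0],[[165,-75,0],-0.072,0],[[200,-91,0],-0.072,0],[[235,-107,0],-0.072,0],[[270,-123,0],-0.072,0],[[300,-137,0],-0.072,0],[[325,-148,0],-0.072,0],[[345,-157,0],-0.072,0],[[355.5,-162,0],-0.072,0],[[355.5,-162,15],-0.072,0],[[355.5,-162,30],-0.072,0],[[355.5,-162,38],-0.072,0],[[355.5,-162,38],-0.072,0],[[355.5,-162,38],-0.072,0],[[355.5,-162,38],-0.072,0]]}}

```text
time_s: 21.6
position: [447.7, 166.0, 183.2]
ee_rot: [[0.052, 0.999, 0.001], [0.999, -0.052, 0.0], [0.0, 0.001, -1.0]]
wrist_force: [-0.1, -0.4, -0.7]
gripper_width: 11.4
```

```bash
python3 st.py; python3 - <<'E'
from h import *
import pickle
d={n:cap(n,n+'9.png') for n in ('scene','top','wrist')}
pickle.dump(d,open('d9.pkl','wb'))
for n,c in d.items():
    W=cloud(c); x=[proj(c,p) for p in ([447.7,166.3,130],[587.5,159.2,130])]
    print(n,np.round(x,1))
    m=(abs(W[...,0]-447)<40)&(abs(W[...,1]-166)<50)&(W[...,2]>88)&(W[...,2]<165)
    P=W[m]
    if len(P)>5: print(len(P),P.min(0).round(1),P.max(0).round(1))
c=d['scene']['color'][130:290,250:450];cv2.imwrite('pics/s9c.png',cv2.resize(c,None,fx=4,fy=3.7)[:,:,::-1])
E
```

```text
21.6 [-0.1 -0.4 -0.7] T [-0.106  0.073  0.014] w 11.4 [447.7 166.  183.2] yaw -2.95 [-0.988  0.306  0.659  2.049 -0.246  0.862 -0.241] e7 -0.0
scene [[363.6 142.  815.7]
 [387.  198.7 741.3]]
547 [437.9 133.9  91.8] [460.4 199.4 164.9]
top [[180.9 276.7 711.2]
 [185.5 202.8 727.6]]
128 [441.1 133.1  94.9] [453.7 154.5 163.5]
wrist [[279.6 240.6 196.5]
 [501.4 240.4 196.5]]
1274 [434.5 175.5  93.5] [462.  198.5 165. ]
```

View pics/s9c.png

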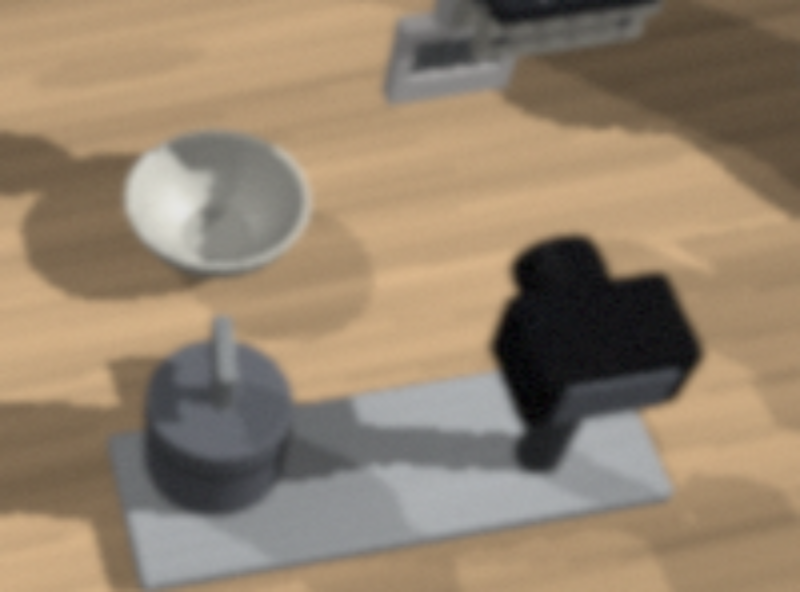

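View pics/wrist9.png

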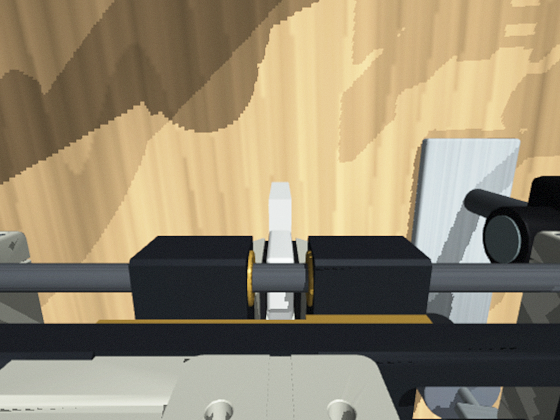

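```bash
cat > fit.py <<'E'
from h import *
import pickle,sys
d=pickle.load(open(sys.argv[1],'rb'))
a=np.radians(-2.9); ex=np.array([np.cos(a),np.sin(a),0]);ey=np.array([-np.sin(a),np.cos(a),0]);V=np.array([447.7,166.3,130])
for n in ('scene','wrist','top'):
    W=cloud(d[n])-V; X=W@ex;Y=W@ey;Z=W[...,2]
    m=(abs(X)<15)&(abs(Y)<42)&(Z>-45)&(Z<26)
    x,y,z=X[m],Y[m],Z[m]
    print(n,m.sum(),'x',np.percentile(x,[1,50,99]).round(1),'y',np.percentile(y,[0,1,99,100]).round(1),'z',np.percentile(z,[0,1,99]).round(1))
    if n=='scene':
        k=x>2
        for _ in range(5):
            A=np.c_[y[k],z[k],np.ones(k.sum())];s=np.linalg.lstsq(A,x[k],rcond=None)[0]
            r=x-np.c_[y,z,np.ones(len(x))]@s;k=abs(r)<1.5
        print('front plane x = %.3f y + %.3f z + %.2f'%tuple(s),k.sum())
        # bottom edge on front face
        yy=[];zz=[]
        for b in np.arange(-30,31,4):
            q=k&(abs(y-b)<2)
            if q.sum()>2: yy.append(b);zz.append(z[q].min())
        print(np.c_[yy,zz].round(1).tolist(),np.polyfit(yy,zz,1))
        for b in np.arange(-34,25,5):
            q=k&(abs(z-b)<2.5)
            if q.sum()>2: print('z',b,'y',y[q].min().round(1),y[q].max().round(1))
E
python3 fit.py d9.pkl
```

```text
scene 526 x [-5.9  4.5  7.1] y [-32.3 -32.1  30.4  33.3] z [-38.2 -35.   25.4]
front plane x = 0.003 y + 0.003 z + 5.45 289
[[-30.0, -34.0], [-26.0, -33.4], [-22.0, -35.5], [-18.0, -30.3], [-14.0, -34.3], [-10.0, -34.8], [-6.0, -34.3], [-2.0, -34.4], [2.0, -35.0], [6.0, -32.8], [10.0, -34.0], [14.0, -34.5], [18.0, -32.4], [22.0, -33.4], [26.0, -34.2], [30.0, -36.5]] [-1.36735478e-02 -3.40001749e+01]
z -34 y -31.5 29.9
z -29 y -30.4 30.5
z -24 y -30.3 30.8
z -19 y -31.8 28.5
z -14 y -29.4 31.6
z -9 y -31.3 30.1
z -4 y -31.6 -25.2
z 1 y -30.0 -24.2
z 6 y -31.2 0.6
z 11 y -32.1 -26.2
z 16 y -32.1 5.1
z 21 y -31.0 3.4
wrist 1037 x [-5.8 -0.3  5.7] y [13.2 14.3 31.9 32. ] z [-36.5 -31.1  25.5]
top 121 x [-4.7  1.5  6.7] y [-33.1 -33.1 -13.4 -11.4] z [-35.1 -35.   25.5]
```

Request:
{"fn": "apply_moves", "kwargs": {"rows": [[[0,0,-0.5],0,0],[[0,0,-0.5],0,0],[[0,0,-0.5],0,0],[[0,0,-0.5],0,0],[[0,0,-0.5],0,0],[[0,0,-0.5],0,0],[[0,0,-0.5],0,0],[[0,0,-0.5],0,0]]}}

```text
time_s: 22.55
position: [447.3, 166.2, 183.2]
ee_rot: [[0.051, 0.999, 0.0], [0.999, -0.051, 0.0], [0.0, 0.0, -1.0]]
wrist_force: [-0.1, 0.3, 0.1]
gripper_width: 11.6
```

```bash
python3 st.py; python3 key.py 10; python3 - <<'E'
from h import *
import pickle
d={n:cap(n,n+'11.png') for n in ('scene','top','wrist')}
pickle.dump(d,open('d11.pkl','wb')); print(np.abs(arm.get_obs()['dq']).max())
E
python3 fit.py d11.pkl | grep -v "^z"
```

```text
22.55 [-0.1  0.3  0.1] T [-0.088  0.033  0.005] w 11.6 [447.3 166.2 183.2] yaw -2.93 [-0.989  0.306  0.659  2.05  -0.245  0.862 -0.242] e7 0.0
22.55 11.579238656124502 [447.27528969 166.20790172 183.22549401] [ 0.999 -0.051  0.   ] -2.93 [-0.99  0.31  0.66  2.05 -0.25  0.86 -0.24]
wrist 0 [nan nan nan] 
scene 107 [605.23453823  -1.14899141 134.74006461] ((603.49853515625, -0.45108509063720703), (9.15095329284668, 35.379417419433594), 77.90518188476562)
0.0022574106062391783
scene 523 x [-6.1  3.9  6.5] y [-32.4 -32.   31.2  32.5] z [-36.2 -35.6  25.4]
front plane x = 0.001 y + 0.001 z + 4.89 287
[[-30.0, -33.6], [-26.0, -35.8], [-22.0, -32.8], [-18.0, -34.1], [-14.0, -35.6], [-10.0, -34.0], [-6.0, -33.3], [-2.0, -35.8], [2.0, -34.4], [6.0, -32.0], [10.0, -35.4], [14.0, -36.0], [18.0, -34.0], [22.0, -33.4], [26.0, -35.7], [30.0, -34.1]] [-5.71834234e-03 -3.43871738e+01]
wrist 1035 x [-6.2 -0.7  5.3] y [13.  14.4 31.8 32. ] z [-35.6 -31.4  25.6]
top 127 x [-5.9  1.2  6.3] y [-33.2 -33.1 -10.8  -9.4] z [-37.4 -35.6  25.8]key.py:7: RuntimeWarning: Mean of empty slice.
  P=W[m];print(n,len(P),P.mean(0),cv2.minAreaRect(P[:,:2].astype(np.float32)) if len(P)>5 else '')
  ret = um.true_divide(
```

View pics/scene11.png

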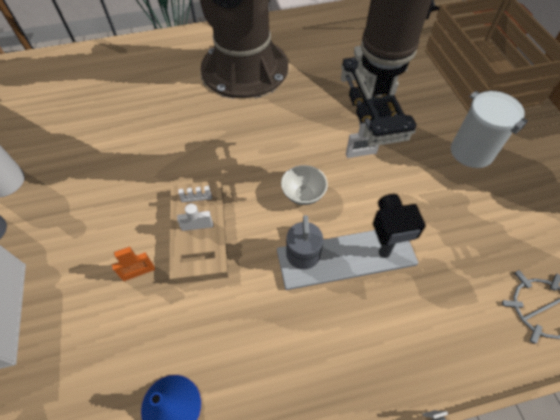

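The final scene view shows the filter held at (362,143), the cover and comb in the rack at (195,215) and (195,192), and the bowl at (303,185), all unmoved. The key has not moved since it reached its stop. I'll hand in.

```bash
python3 -c "
from station import job
print(job.sign_off())"
```

```text
the job is handed in; nothing more can be done
None
```

The key is wound to its stop and the lint filter is held in front of the lens. I handed the job in at about 23 s.

- **Key:** I wound it clockwise in three grips. It turned about 190° (3.32 rad) in all. At the end the blade stayed put while the gripper slipped past it, and the torque rose from about 0.05 to 0.7 N m. In the last picture the blade was still at that angle.
- **Filter:** I pulled the white filter up out of its slot by the tab and hold it at the view point. The mesh middle measures within about 1 mm of the target, apart from the roughly 2 mm calibration uncertainty. It is square to the lens and upright to within about 0.5°. It was motionless, with nothing else near it.
- **Other pieces:** In the last picture the cover, comb, bowl and the orange look-alike looked unmoved.
- **Checks that disagreed:** A final 0.5 mm upward correction did not show in the arm's reading. The front face also reads up to about 1 mm behind where it should be (4.9 to 5.4 mm against the expected 6). I left both because they are within the measuring error.

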